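# Pump a dose of binder into the mixing cup

## Task

Pump a dose into the white mixing cup: from above, press the cap of the dispenser whose spout hangs over the cup all the way down, keep it down for about half a second, then let it spring fully back up. Do not work the other dispenser's pump, and leave the cup standing where it is under the spout.

Things in the scene. Friction and masses are not known exactly. Their poses are not given: they have to be found in the camera images.
- pump_cap (a point): Centre of the flat top of the cap to press: grey, round, 40 mm wide, 24 mm high, its top 197 mm above the bench when up; sits on a white bottle 68 mm wide fixed in a steel foot 84 mm square. A 12 mm thick spout leaves its side 12 mm below the top and ends 71 mm from its axis, over the mixing cup. The point moves with the cap; z up, x along the spout. Nothing within 150 mm is higher
- pump (a joint): How far that cap is pressed, in m: 0 up (as at the start), 0.020 fully down on its stop. It slides straight down; its spring takes 3 N to start and 8 N at the bottom and pushes it back up by itself when let go
- other_pump (a joint): The same reading for a second, identical dispenser, which stands 140 mm or more away with nothing under its spout. Same travel and spring. Not to be worked
- cup: White plastic mixing cup, open at the top, 60 mm across the rim, 48 mm at the foot, 70 mm high, 40 to 85 g, standing loose on the bench beside the foot of the dispenser to press, under the end of its spout, its centre about 76 mm from the axis of the cap. Origin at the centre of its underside, z up
Mind the look-alikes: they are no part of the job. What is shaped like the part that bears pump_cap but red is not meant.

How it is judged:
By the outcome, as a careful person would: the job done as asked, in the order asked, and still so for the second after the job is handed in, with the robot touching nothing.
It also fails if it takes over 32 s, if anything falls off the work surface, if the arm or the gripper's body presses on something with over 40 N, if the wrist force passes 120 N, or if a joint passes its speed limit or range.

## Robot

A 6-joint arm with a two-finger parallel gripper is mounted at the origin on the work surface. World frame = base frame: x ahead of the robot, y to its left, z up, the work surface at z = 0. Lengths are in m, angles in degrees, forces in N, time in s.
With the tool pointing down it reaches from about 0.25 to 0.725 m from the base axis. Payload 9.7 kg.
Tool frame: the origin (TCP) lies midway between the tips of the shut fingers; the grasp point (between the pads) lies bot.grasp_offset behind it (bot.grasp_offset is the distance from the TCP to the grasp point, in m); x points along the fingers, y is the direction in which the jaws open and shut, and the axes are right-handed (so a half turn about x gives the same grasp; the last joint's range is limited). The gripper opens to 85 mm and grips with 20 to 120 N. Pads are 22 mm wide; open, the fingers measure 114 mm over their backs; the gripper's body (76 mm by 85 mm) begins 54 mm behind the grasp point. The pads swing forward as they close: fully open they stand 13 mm farther back than shut.
Start: joints at [66.463, 4.979, 10.078, 95.1, 0, 90], TCP at [0.22, 0.504, 0.211] pointing down, gripper open.
Joint ranges: [-179.16, 179.16], [-48.56, 103.87], [-65.8, 70.77], [-126.05, 130.52], [-82.76, 87.17], [-180, 180]. Speed limits (degrees/s): [127.2, 127.2, 147.25, 180, 180, 180].

## Interface

Orientations are given as [roll, pitch, yaw] about the fixed x, y, z axes, in that order (R = Rz(yaw) Ry(pitch) Rx(roll)).
In Python, from workcell import status, camera, bot gives the robot as it stands.
- The arm moves only by the shell command python3 -m jog 'ROWS' [OPENING] [FORCE]. ROWS is text: rows parted by semicolons, each of 4 numbers parted by spaces: the shift along the tool's x, y, z in mm, then the turn about the tool's x in degrees. A call has exactly 8 rows; each row is the pose to reach, as a shift and turn from the pose commanded when the call began, along the tool's axes at that moment; what a row does not reach only later rows make up. A row lasts 1/8 s, in which the tool goes at most 62.5 mm and 10.7 degrees, less where a joint would pass 70% of its speed; a pose out of reach is approached as far as the arm can. A call with a gripper value outside its range is refused whole. OPENING is the opening, from 0 (shut) to 1 (fully open), set as the call begins (- or left out, the last holds). The fingers move at their own pace and stop on an object; FORCE is the grip in N (left out, the last holds). Time passes only in rows, so rows that repeat a pose let the fingers close, or fill a call up. It gives the time, the measured TCP pose, the force and the opening at its end, in the units of the state.
- status.get_obs(): the state, without advancing time (a new reading comes with each control period).
- camera(name): name is "scene" or "side" or "wrist"; returns a dict with "color" (480x640x3 uint8, red, green, blue), "vfov" (degrees; the focal length in pixels is half the picture's height over the tangent of half this angle, whatever the lens; pixels are square), "cx", "cy" (the principal point, pixels), "D" ([k1, k2, p1, p2, k3] as OpenCV has them; the pictures are not rectified), "rvec" (rotation vector, rad) and "tvec" (3), from world to camera coordinates, as OpenCV has them. Camera axes: x right, y down, z forward; pixel columns grow to the right and rows downward; lengths in m; the calibration is good to about 2 mm. A picture is of the moment at which its call begins. There is no depth.
- bot.job_done(): hands the job in, once; it reports no verdict.
The state is a dict: "time": time; "q": joint angles; "qd": joint speeds; "joint_efforts": joint torques, N m; "ee_pos": TCP position; "tcp_rot": TCP orientation; "wrist_force": force on the tool from outside, world axes, zero at the start; "torque": the same for the moment, N m; "opening": finger opening in m.
Only numpy, scipy, OpenCV 4.12 (cv2) and the standard library are available. Lean on these libraries where they do the work, as an engineer would, in place of code of your own. Each camera call takes 0.05 s, during which the arm holds its last target. There are 200 camera calls.

## Working session

There is one attempt and no reset: what is moved stays moved. The work goes in short steps, Python scripts to look and compute and a shell command to move; the robot and the scene stay as the last step left them, time stands still between calls to the robot, and variables do not carry over. Pictures are saved under pics/ and viewed, about 8 in all and at most 12, crops included, and the job is handed in when it is done.

```bash
mkdir -p pics; python3 - <<'E'
from workcell import status,camera,bot
import cv2,pickle
o=status.get_obs();print(o['time'],o['ee_pos'],o['tcp_rot'],o['opening'],bot.grasp_offset)
d={}
for n in("scene","side"):
    c=camera(n);d[n]=c;cv2.imwrite(f"pics/{n}1.png",c["color"][:,:,::-1])
    print(n,c['vfov'],c['cx'],c['cy'],c['D'],c['rvec'],c['tvec'])
pickle.dump(d,open('cams.pkl','wb'))
E
```

```text
0.0 [0.21954607 0.50401645 0.20990107] [ -90.58753661   89.92707217 -114.12613402] 0.08538225592113206 0.0187
scene 52.747087736419836 316.0962602160262 242.96091822845256 [0.00848459 0.         0.         0.         0.        ] [ 1.97552888  1.82559768 -0.53470902] [-0.0160166  -0.40616905  1.36594985]
side 52.82190590922018 320.23078164338006 240.6299786020153 [0.02311348 0.         0.         0.         0.        ] [ 2.14577946 -0.57364811  0.31357647] [-0.50618556  0.27343483  0.63065658]
```

View pics/scene1.png

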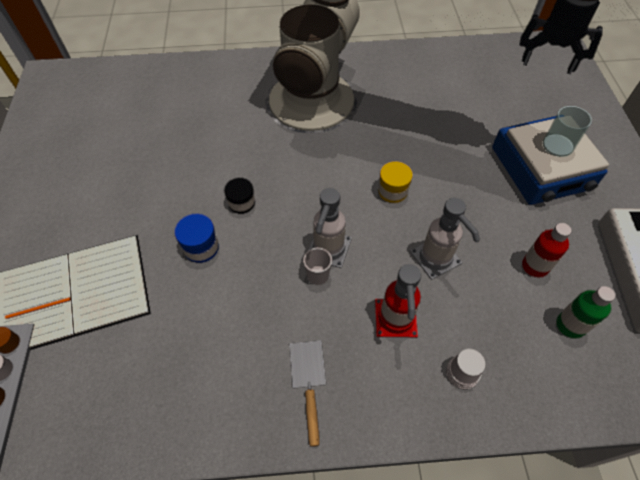

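View pics/side1.png

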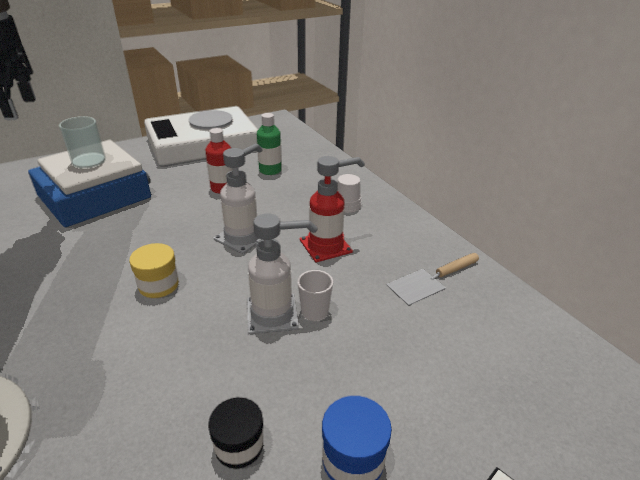

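Scene view, candidate dispensers by cap pixel:
- White, (330,197), with its spout going down to the cup at (318,262).
- White, (454,208), with its spout to the right over nothing.
- Red, (408,274), which is not meant.

The first one fits. In the side view its cap is at (267,225) and the cup at (315,290). I'll confirm this in an enlarged crop.

```bash
python3 - <<'E'
import cv2,pickle,numpy as np
d=pickle.load(open('cams.pkl','rb'))
a=d['scene']['color'][170:290,280:380,::-1];b=d['side']['color'][205:325,235:345,::-1]
f=lambda x:cv2.resize(x,None,fx=3.8,fy=4.8 if 0 else 3.8,interpolation=cv2.INTER_CUBIC)
cv2.imwrite('pics/crop1.png',np.hstack([f(a),f(b)]))
E
```

```text
(no output)
```

View pics/crop1.png

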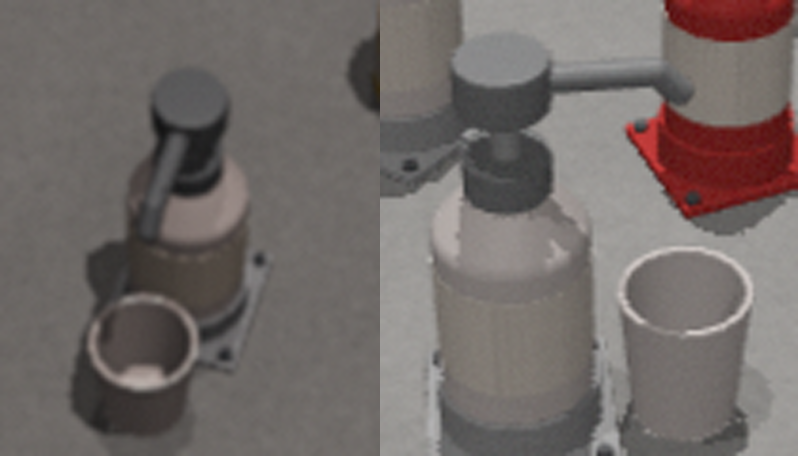

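The crop confirms it: a grey cap on a white bottle, with its spout ending over the cup. Cap top centre is scene (330.0,195.8), side (267.4,221.3). Cup rim is scene (317.6,260.3), side (315.3,281.6).

```bash
cat > h.py <<'E'
import cv2,numpy as np
def K(c):
    f=240/np.tan(np.radians(c['vfov'])/2);return np.array([[f,0,c['cx']],[0,f,c['cy']],[0,0,1.]])
def ray(c,p):
    R=cv2.Rodrigues(np.array(c['rvec'],float))[0];u=cv2.undistortPoints(np.array([[p]],float),K(c),np.array(c['D'],float))[0,0]
    d=R.T@[u[0],u[1],1];return -R.T@np.array(c['tvec']),d/np.linalg.norm(d)
def atz(c,p,z):
    o,d=ray(c,p);return (o+d*(z-o[2])/d[2]).round(4)
def tri(cs,ps):
    A=0;b=0
    for c,p in zip(cs,ps):
        o,d=ray(c,p);M=np.eye(3)-np.outer(d,d);A=A+M;b=b+M@o
    return np.linalg.solve(A,b).round(4)
E
python3 - <<'E'
from h import *;import pickle
from workcell import status
from scipy.spatial.transform import Rotation as Ro
d=pickle.load(open('cams.pkl','rb'));s,t=d['scene'],d['side']
for n,a,b,z in [('cap',(330,195.8),(267.4,221.3),.197),('cup',(317.6,260.3),(315.3,281.6),.07),('other',(454.5,205.5),(235,157),.197),('red',(408.5,273),(328,165),.197)]:
    print(n,tri([s,t],[a,b]),atz(s,a,z),atz(t,b,z))
o=status.get_obs();print(Ro.from_euler('xyz',o['tcp_rot'],degrees=True).as_matrix().round(4),o['ee_pos'])
E
```

```text
cap [0.4949 0.0075 0.1943] [0.4964 0.0076 0.197 ] [0.4934 0.0029 0.197 ]
cup [ 0.5632 -0.0225  0.0673] [ 0.565  -0.0228  0.07  ] [ 0.5616 -0.0249  0.07  ]
other [0.5371 0.2421 0.1896] [0.5394 0.2414 0.197 ] [0.5324 0.2231 0.197 ]
red [0.674  0.1292 0.1896] [0.6763 0.1288 0.197 ] [0.6667 0.1144 0.197 ]
[[-5.000e-04  3.993e-01  9.168e-01]
 [-1.100e-03  9.168e-01 -3.993e-01]
 [-1.000e+00 -1.200e-03 -0.000e+00]] [0.21953553 0.5040356  0.20995262]
```

Cap is at about (0.495, 0.006, 0.197), and the cup is 74 mm away, which agrees with the description. I'll rise 60 mm with the fingers shutting, then cross in two calls.

```bash
python3 -m jog '-30 0 0 0;-60 -20 26 0;-60 -45 58 0;-60 -72 94 0;-60 -100 130 0;-60 -128 166 0;-60 -155 202 0;-60 -174 226 0' 0 40
```

```text
time: 1.1
ee_pos: [0.3579, 0.2528, 0.2704]
tcp_rot: [-91.0, 90.0, -114.6]
wrist_force: [0.3, 0.0, 0.4]
opening: 0.0004
```

```bash
python3 -m jog '0 -25 32 0;0 -55 70 0;0 -85 110 0;0 -115 150 0;0 -145 190 0;0 -165 215 0;0 -173 225 0;0 -173 225 0' && python3 - <<'E'
from workcell import status,camera
from h import *
o=status.get_obs();print(o['ee_pos'],o['tcp_rot'],o['wrist_force'],o['q'])
im=[]
for n,z in(("scene",0),("side",0)):
    c=camera(n);p=cv2.projectPoints(np.array([o['ee_pos']]),np.array(c['rvec']),np.array(c['tvec']),K(c),np.array(c['D']))[0][0,0]
    print(n,p);x,y=(280,120) if n=="scene" else (210,110)
    im.append(cv2.resize(c['color'][y:y+180,x:x+130,::-1],None,fx=3,fy=3,interpolation=cv2.INTER_CUBIC))
cv2.imwrite('pics/over.png',np.hstack(im))
E
```

```text
time: 2.1
ee_pos: [0.4945, 0.0059, 0.2702]
tcp_rot: [-169.4, 90.0, 167.0]
wrist_force: [0.2, -0.2, 0.4]
opening: -0.0001
[0.49450149 0.00587316 0.2702439 ] [-169.43547393   89.95132333  166.96985545] [ 0.2455487  -0.20021956  0.38238365] [ 6.73338340e-01 -8.04205480e-01  1.08533603e+01  1.01704857e+02
  1.15313668e-02  2.42680042e+01]
scene [329.46638988 170.25720331]
side [264.68548551 176.91173876]
```

View pics/over.png

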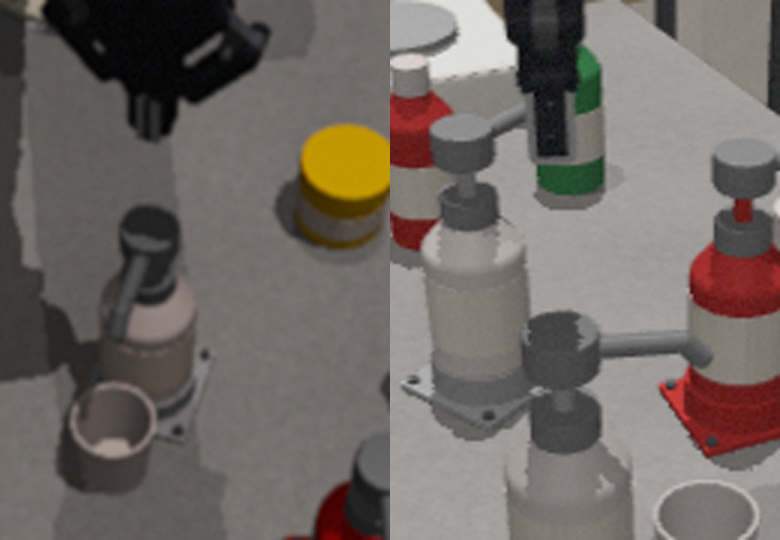

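The tip hangs over the target cap. In the side crop the visible tip end is about 13 px above the projected TCP, so I'll descend to a nominal 0.212 and check again from close by.

```bash
python3 -m jog '8 0 0 0;18 0 0 0;28 0 0 0;38 0 0 0;48 0 0 0;55 0 0 0;58 0 0 0;58 0 0 0' && python3 - <<'E'
from workcell import status,camera
from h import *
o=status.get_obs();print(o['ee_pos'],o['wrist_force'])
im=[]
for n,x,y in(("scene",290,140),("side",225,145)):
    c=camera(n);p=cv2.projectPoints(np.array([o['ee_pos'],[.495,.006,.197]]),np.array(c['rvec']),np.array(c['tvec']),K(c),np.array(c['D']))[0][:,0]
    print(n,p, (p-[x,y])*5)
    im.append(cv2.resize(c['color'][y:y+100,x:x+80,::-1],None,fx=5,fy=5,interpolation=cv2.INTER_CUBIC))
cv2.imwrite('pics/over2.png',np.hstack(im))
E
```

```text
time: 3.2
ee_pos: [0.4945, 0.006, 0.2126]
tcp_rot: [22.3, 90.0, -1.2]
wrist_force: [0.2, 0.7, -0.4]
opening: 0.0001
[0.49453096 0.00596522 0.21257043] [ 0.18892337  0.6670044  -0.42540761]
scene [[329.14524011 190.10476895]
 [329.09081148 195.29590853]] [[195.72620055 250.52384476]
 [195.45405739 276.47954264]]
side [[266.6817967  211.36578961]
 [267.46275883 220.01986107]] [[208.40898352 331.82894804]
 [212.31379417 375.09930535]]
```

View pics/over2.png

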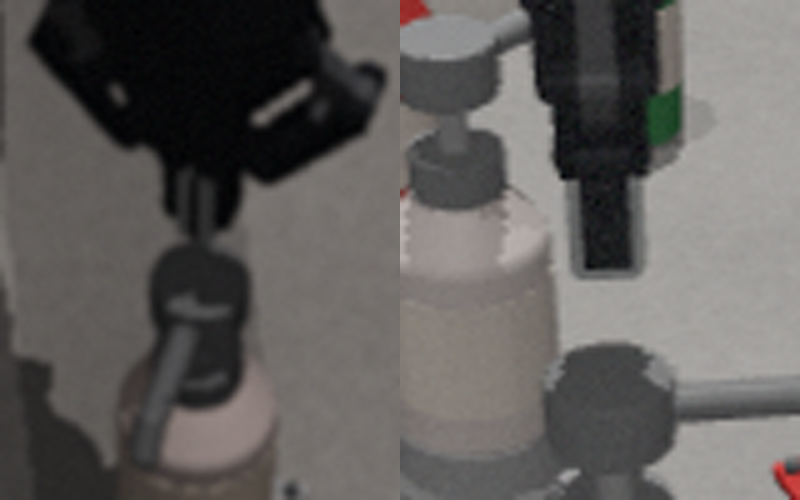

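```bash
python3 - <<'E'
from h import *;import pickle
d=pickle.load(open('cams.pkl','rb'));s,t=d['scene'],d['side']
for a in [(330.4,187.4),(330.4,188.8)]:
    o,dd=ray(s,a);o2,d2=ray(t,(266.8,199.4));n=np.cross(dd,d2);print(tri([s,t],[a,(266.8,199.4)]),'gap',(o2-o)@n/np.linalg.norm(n))
    print('scene at z', atz(s,a,.2126),atz(s,a,.23))
print('side', atz(t,(266.8,199.4),.2126),atz(t,(266.8,199.4),.23))
from workcell import camera
c=camera('wrist');cv2.imwrite('pics/w.png',c['color'][:,:,::-1])
E
```

```text
[0.499  0.0089 0.2289] gap -0.004278403881523179
scene at z [0.4882 0.0089 0.2126] [0.502  0.0074 0.23  ]
[0.5001 0.0095 0.2276] gap -0.006443987800958273
scene at z [0.4916 0.0086 0.2126] [0.5053 0.0071 0.23  ]
side [0.5092 0.0365 0.2126] [0.4977 0.0103 0.23  ]
```

View pics/w.png

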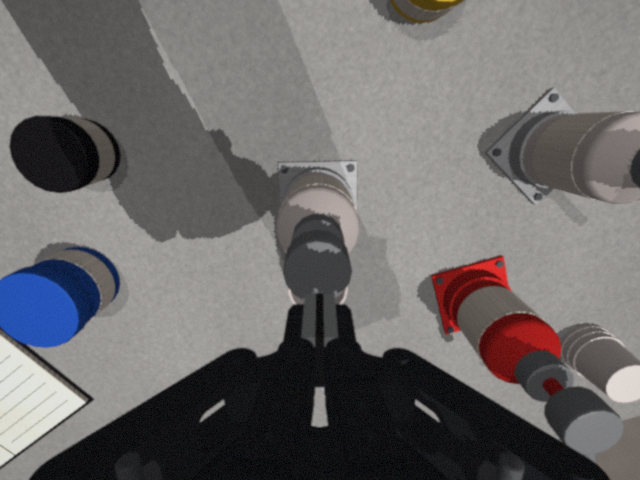

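```bash
python3 - <<'E'
from h import *
from workcell import camera,status
c=camera('wrist');print(atz(c,(318,265),.197),status.get_obs()['wrist_force'])
E
python3 -m jog '3 0 0 0;6 0 0 0;9 0 0 0;11 0 0 0;13 0 0 0;13 0 0 0;13 0 0 0;13 0 0 0'
```

```text
[0.4862 0.0068 0.197 ] [-0.4198835   0.67731893  0.36189617]
time: 4.4
ee_pos: [0.4946, 0.006, 0.1997]
tcp_rot: [12.5, 90.0, -11.0]
wrist_force: [-0.6, -0.3, -0.3]
opening: 0.0001
```

```bash
python3 -m jog '1 0 0 0;2 0 0 0;3 0 0 0;4 0 0 0;4 0 0 0;4 0 0 0;4 0 0 0;4 0 0 0'; python3 - <<'E'
from workcell import camera
import cv2,numpy as np
im=[]
for n,x,y in(("side",225,160),("wrist",270,200)):
    c=camera(n);im.append(cv2.resize(c['color'][y:y+110,x:x+80 if n=="side" else x+100,::-1],None,fx=4,fy=4,interpolation=cv2.INTER_CUBIC))
cv2.imwrite('pics/o3.png',np.hstack(im))
E
```

```text
time: 5.4
ee_pos: [0.4946, 0.006, 0.1956]
tcp_rot: [13.4, 90.0, -10.1]
wrist_force: [-0.4, -0.7, 0.9]
opening: -0.0
```

View pics/o3.png

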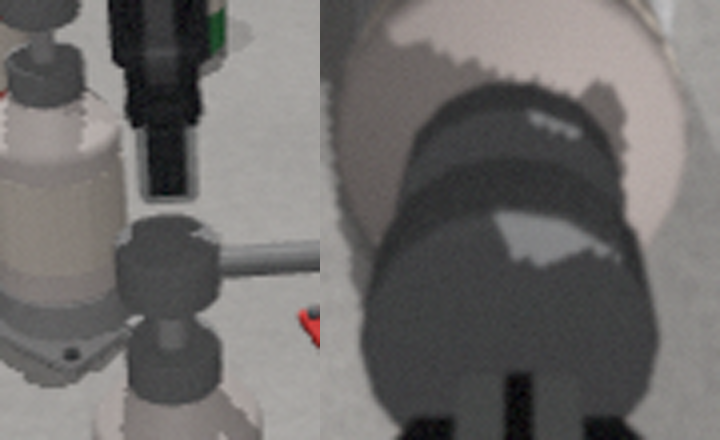

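```bash
python3 - <<'E'
from h import *
from workcell import camera,status
c=camera('wrist');print(atz(c,(318,281),.197))
for z in(.1956,.205,.215,.225): print(z,cv2.projectPoints(np.array([[.4946,.006,z]]),np.array(c['rvec']),np.array(c['tvec']),K(c),np.array(c['D']))[0].ravel())
E
python3 -m jog '1.5 0 0 0;3 0 0 0;4.5 0 0 0;6 0 0 0;7 0 0 0;7 0 0 0;7 0 0 0;7 0 0 0'
```

```text
[0.4875 0.0062 0.197 ]
0.1956 [322.99648763 291.15356258]
0.205 [323.17975076 299.87830281]
0.215 [323.39670013 310.20441086]
0.225 [323.64044675 321.80294325]
time: 6.55
ee_pos: [0.4946, 0.006, 0.1887]
tcp_rot: [23.8, 90.0, 0.3]
wrist_force: [-1.0, -0.2, -0.7]
opening: 0.0
```

```bash
python3 - <<'E'
from workcell import camera
import cv2,numpy as np
im=[]
for n,x,y,w,h in(("side",235,180,70,100),("scene",295,155,70,100),("wrist",285,220,70,100)):
    c=camera(n);im.append(cv2.resize(c['color'][y:y+h,x:x+w,::-1],None,fx=3.8,fy=3.8,interpolation=cv2.INTER_CUBIC))
v=np.hstack(im);v=np.clip(v.astype(float)*1.6,0,255).astype(np.uint8)
cv2.imwrite('pics/o4.png',v)
E
```

```text
(no output)
```

View pics/o4.png

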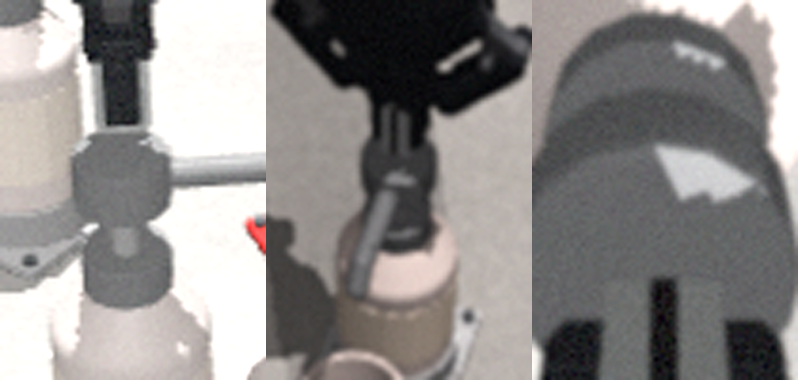

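Side view: the tip end is at row 214 and the cap top centre at row 219.5, so there is still a gap of about 9 mm. In the scene view the tip is over the cap centre (330,196). I'll keep going down until the force shows.

```bash
python3 -m jog '1 0 0 0;2 0 0 0;3 0 0 0;4 0 0 0;5 0 0 0;5 0 0 0;5 0 0 0;5 0 0 0'
```

```text
time: 7.7
ee_pos: [0.4946, 0.006, 0.1836]
tcp_rot: [26.1, 90.0, 2.6]
wrist_force: [-0.4, 0.3, -0.8]
opening: -0.0001
```

```bash
python3 -m jog '1 0 0 0;2 0 0 0;3 0 0 0;4 0 0 0;4 0 0 0;4 0 0 0;4 0 0 0;4 0 0 0'
```

```text
time: 8.7
ee_pos: [0.4946, 0.006, 0.1796]
tcp_rot: [45.8, 90.0, 22.3]
wrist_force: [0.2, -0.9, -0.6]
opening: 0.0
```

```bash
python3 -m jog '1 0 0 0;2 0 0 0;3 0 0 0;3 0 0 0;3 0 0 0;3 0 0 0;3 0 0 0;3 0 0 0'; python3 - <<'E'
from workcell import camera,status
import cv2,numpy as np
im=[]
for n,x,y,w,h in(("side",235,180,70,100),("scene",295,155,70,100),("wrist",265,200,105,150)):
    c=camera(n);print(status.get_obs()['wrist_force'].round(2));im.append(cv2.resize(c['color'][y:y+h,x:x+w,::-1],(266,380),interpolation=cv2.INTER_CUBIC))
v=np.hstack(im);v=np.clip(v.astype(float)*1.6,0,255).astype(np.uint8)
cv2.imwrite('pics/o5.png',v)
E
```

```text
time: 9.7
ee_pos: [0.4946, 0.006, 0.1766]
tcp_rot: [78.0, 90.0, 54.4]
wrist_force: [-0.9, 0.3, -0.1]
opening: 0.0004
[0.09 0.36 0.56]
[-0.15 -0.22 -0.35]
[ 0.22 -0.51 -0.34]
```

View pics/o5.png

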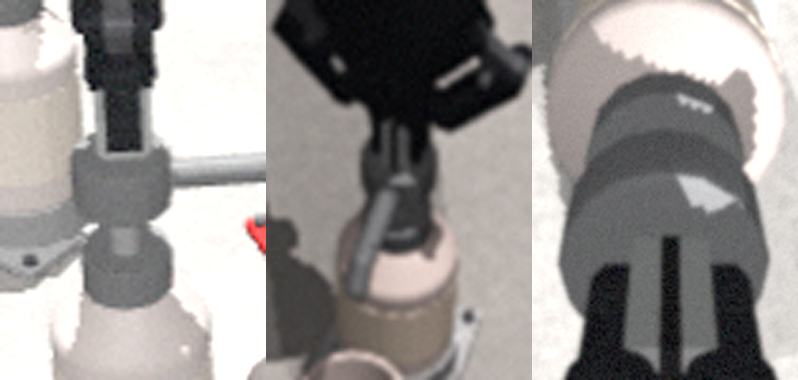

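```bash
python3 -m jog '1 0 0 0;2 0 0 0;3 0 0 0;3 0 0 0;3 0 0 0;3 0 0 0;3 0 0 0;3 0 0 0'; python3 -c "
from workcell import camera,status
for i in range(3): camera('side');print(status.get_obs()['wrist_force'].round(2))"
```

```text
time: 10.85
ee_pos: [0.4946, 0.006, 0.1736]
tcp_rot: [27.0, 90.0, 3.4]
wrist_force: [-0.5, 0.4, 2.8]
opening: 0.0
[-0.68 -0.53  3.52]
[ 0.76 -0.16  3.15]
[-0.87  0.64  3.89]
```

Contact at about 3.3 N, which is the spring's starting load. Now press most of the stroke, leaving the last few mm for a separate call so I can feel the stop.

```bash
python3 -m jog '2 0 0 0;4 0 0 0;6 0 0 0;8 0 0 0;10 0 0 0;12 0 0 0;14 0 0 0;15 0 0 0'; python3 -c "
from workcell import camera,status
for i in range(2): camera('side');print(status.get_obs()['wrist_force'].round(2),status.get_obs()['ee_pos'].round(4))"
```

```text
time: 12.0
ee_pos: [0.4946, 0.006, 0.1588]
tcp_rot: [21.3, 90.0, -2.2]
wrist_force: [-1.6, 0.5, 7.5]
opening: 0.0002
[-0.82  1.21  7.98] [0.4946 0.006  0.1587]
[-1.29 -0.5   6.41] [0.4946 0.006  0.1588]
```

```bash
python3 -m jog '0.7 0 0 0;1.4 0 0 0;2.1 0 0 0;2.8 0 0 0;3.3 0 0 0;3.8 0 0 0;4 0 0 0;4 0 0 0'
```

```text
time: 13.1
ee_pos: [0.4947, 0.006, 0.1562]
tcp_rot: [24.5, 89.9, 0.9]
wrist_force: [-4.6, 0.8, 17.1]
opening: 0.0002
```

It's on the stop: 17 N, and the TCP stalled at 0.1562. Hold for three more rows, then lift off.

```bash
python3 -m jog '1 0 0 0;1 0 0 0;0 0 0 0;-6 0 0 0;-14 0 0 0;-22 0 0 0;-32 0 0 0;-42 0 0 0'; python3 -m jog '-10 0 0 0;-20 0 0 0;-30 0 0 0;-40 0 0 0;-50 0 0 0;-50 0 0 0;-50 0 0 0;-50 0 0 0'; python3 - <<'E'
from workcell import camera,status
from h import *;import pickle
d=pickle.load(open('cams.pkl','rb'));im=[]
for n,x,y,w,h in(("scene",280,170,100,120),("side",235,205,110,120)):
    c=camera(n)['color']
    for q in(d[n]['color'],c): im.append(cv2.resize(q[y:y+h,x:x+100,::-1],None,fx=2,fy=2,interpolation=cv2.INTER_CUBIC))
o=status.get_obs();print(o['ee_pos'],o['wrist_force'])
cv2.imwrite('pics/end.png',np.hstack(im))
E
```

```text
time: 14.1
ee_pos: [0.4944, 0.006, 0.1968]
tcp_rot: [-154.1, 90.0, -177.6]
wrist_force: [0.6, 0.1, -0.1]
opening: -0.0003
time: 15.1
ee_pos: [0.4944, 0.006, 0.2462]
tcp_rot: [-157.1, 90.0, 179.3]
wrist_force: [-0.5, -0.4, 0.1]
opening: 0.0002
[0.49440993 0.00599078 0.24628324] [0.94115632 0.15171182 0.04611439]
```

View pics/end.png

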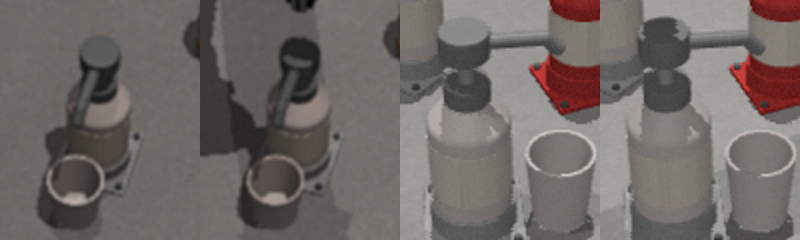

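Compared before and after, the cap is back at its starting height, the cup is in the same place under the spout, and the gripper is clear.

```bash
python3 -c "
from workcell import bot;print(bot.job_done())"
```

```text
the job is handed in; nothing more can be done
None
```

I pressed the cap of the white dispenser whose spout hangs over the cup down to its stop, held it there, let it spring back, and handed the job in at about 15 s.

- **Press:** the shut fingertips touched the cap at about 3.3 N. Force rose to about 7.3 N near the end of the stroke, then to 17 N with the arm stalled about 20 mm below first contact, so it was on its stop.
- **Hold:** it was on the stop for roughly 0.5 to 0.9 s. I estimated this from the move rows, because the pump reading itself is not visible to me.
- **After release:** the before and after pictures show the cap back at its starting height and the cup unmoved under the spout. The gripper is clear by about 70 mm, with the wrist force down to noise. I never went near the other white dispenser or the red look-alike.
- **Disagreements:** contact came about 20 mm lower than the reported tool-tip position implied, so I found it by force instead. The wrist camera also put the cap about 7 mm off the position from the other two cameras, which was still well within the cap's width.

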